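Free the ratchet of a bench press and push its arm down

ROBOT

A 7-joint arm with a two-finger parallel gripper is mounted at the origin on the work surface. World frame = base frame: x ahead of the robot, y to its left, z up, the work surface at z = 0. Lengths are in m, angles in rad, forces in N, time in s.
With the tool pointing down it reaches from about 0.4 to 0.85 m from the base axis. Payload 10.4 kg.
Tool frame: the origin (TCP) lies between the finger pads; the fingertips stand manip.finger_overhang ahead of it and the grasp point (between the pads) lies 11 mm behind it (manip.finger_overhang is the distance from the TCP to the fingertips, in m); x points along the fingers, z is the direction in which the jaws open and shut, and the axes are right-handed (so a half turn about x gives the same grasp; the last joint's range is limited). The gripper opens to 85 mm and grips with 20 to 120 N. Pads are 22 mm wide; open, the fingers measure 114 mm over their backs; the gripper's body (76 mm by 85 mm) begins 54 mm behind the grasp point. The pads swing forward as they close: fully open they stand 13 mm farther back than shut.
Start: joints at [1.181, 0.332, -0.065, 1.46, 0.022, 1.35, -0.088], TCP at [0.224, -0.583, 0.239] pointing down, gripper open.
Joint ranges: [-2.6, 2.6], [-0.5, 2.12], [-1.47, 1.34], [0.16, 2.42], [-1.27, 4.41], [0.06, 2.06], [-2.6, 2.6]. Speed limits (rad/s): [2.22, 2.22, 2.79, 2.79, 3.14, 3.14, 3.14].

INTERFACE

Orientations are given as a unit quaternion [x, y, z, w].
In Python, from workcell import get_obs, camera, workorder, manip gives the robot as it stands. The module is installed in compiled form; this text tells all that it offers.
- The arm moves only by the tool play_rows, never from a script. Its argument "increments" is text: rows parted by semicolons, each of 4 numbers parted by spaces: the shift along the tool's x, y, z in m, then the turn about the tool's x in rad. A call has 1 to 20 rows; each row shifts and turns the pose as measured when the row begins, along the tool's axes as they then stand; what a row does not reach is not made up. A row lasts 1/10 s, in which the tool goes at most 50 mm and 8.59 degrees, less where a joint would pass 70% of its speed; a pose out of reach is approached as far as the arm can. A call is refused whole if a number of a shift passes 0.05 or a number of a turn 0.15, either way. A call with a gripper value outside its range is refused whole. "hand" is the gripper command: -1 is fully open, 1 is shut, values between are in proportion, set as the call begins (left out, the last holds). The fingers move at their own pace and stop on an object; "squeeze" is the grip in N (left out, the last holds). Time passes only in rows, so rows that do not move let the fingers close. It gives the time, the measured TCP pose, the force and the opening at its end, in the units of the state.
- get_obs(): the state, without advancing time (a new reading comes with each control period).
- camera(name): name is "scene" or "top" or "wrist"; returns a dict with "img" (480x640x3 uint8, blue, green, red), "fov_y" (degrees; the focal length in pixels is half the picture's height over the tangent of half this angle, whatever the lens; pixels are square), "cx", "cy" (the principal point, pixels), "distortion" ([k1, k2, p1, p2, k3] as OpenCV has them; the pictures are not rectified), "R" (3x3) and "t" (3): a world point X has camera coordinates R X + t; the wrist camera has in their place "tool_from_camera" (4x4, takes a point from camera to tool coordinates, whose origin is the TCP and whose axes are the tool frame's). Camera axes: x right, y down, z forward; pixel columns grow to the right and rows downward; lengths in m; the calibration is good to about 2 mm. A picture is of the moment at which its call begins: read the wrist's pose just before it. There is no depth.
- workorder.hand_in(): hands the job in, once; it reports no verdict.
The state is a dict: "clock": time; "joint_pos": joint angles; "joint_velocities": joint speeds; "tau": joint torques, N m; "position": TCP position; "ee_rot": TCP orientation; "ft_force": force on the tool from outside, world axes, zero at the start; "torque": the same for the moment, N m; "grip_width": opening from 0.0 (shut) to 1.0 (fully open).
Only numpy, scipy, OpenCV 4.12 (cv2) and the standard library are available. Lean on these libraries where they do the work, as an engineer would, in place of code of your own. Each camera call takes 0.05 s, during which the arm holds its last target.

TASK

Press the connector home on its circuit board with the bench press: with the fingertips, push the ratchet pawl's thumb pad all the way down so that the pawl lifts free of the teeth, then push the press arm all the way down. Nothing is to be gripped or lifted: do not raise the arm, and leave the multimeter, spool and jar standing where they are. Finish clear of everything, with the pawl still free and the arm down.

Things in the scene. Friction and masses are not known exactly. Their poses are not given: they have to be found in the camera images.
- press: Dark grey iron bench press, bolted down; origin on the table under the centre of its base plate (120 x 220 x 18 mm). Its frame turns with it: x along the shaft, out of the face with wheel, arm and pawl; y to the side the arm reaches to; z up. Iron frame and ram: |x| below 28 mm, y -95 to +45 mm, 210 mm high; ram's top 250 mm up at the start. Board fixture 52 mm high under the ram.
- shaft (a point): Point on the axis of the shaft about which the arm turns, in the plane of toothed wheel, arm and pawl: x 47, y 0, z 160 mm in the press's frame. Its own axes are those of the press: x along the shaft, y to the side the arm reaches to, z up. The offsets below are in these axes.
- handle_grip (a point): Centre of the black cross grip at the arm's end: a level round bar, 24 mm diameter, 90 mm long, parallel to the shaft. It lies 180 mm from the shaft axis, at x +6 mm from point shaft. Pushed down from above (about 3 to 6 N) it follows an arc about the shaft, from about 102 mm above the shaft's height to 70 mm below. A 16 mm steel rod joins it to the shaft.
- handle (a joint): Arm angle in rad, growing downward. 0: arm rises 0.60 rad above level; 1.0: lower stop, 0.40 rad below level. Starts within 0.08 of 0; stiff friction keeps it where it is left. With the pawl in the teeth it can turn only about 0.1 either way from 0. It drives the ram down 20 mm per rad; from about 0.75 the ram presses the connector in.
- pawl_pad (a point): Centre of the top of the pawl's thumb pad: steel plate 30 x 32 x 8 mm, away from the arm. While engaged: x +8, y -125, z +56 mm from point shaft. The pawl is a hooked lever turning on a pin parallel to the shaft at y -45, z +38 mm from point shaft; its hook sits in the teeth on top of the wheel. Pressed (3 to 4 N), the pad goes down about 28 mm on an arc about the pin.
- pawl (a joint): Angle of the pawl in rad: 0 with the hook fully in the teeth (its start), growing as the pad is pressed, clear of the teeth from about 0.22, 0.36 at its stop. Friction keeps it where it is left; it does not spring back.
- header (a joint): How far the white connector (22 x 40 x 15 mm) under the ram has been pressed into the board, in m: 0 standing 5 mm proud (its start), about 0.005 when home.
- multimeter: Bystander, loose: yellow multimeter lying flat, 75 x 150 x 38 mm; origin at the centre of its underside.
- spool: Bystander, loose: empty grey plastic reel standing on the table, 60 mm diameter, 44 mm high; origin at the centre of its underside.
- jar: Bystander, loose: small white jar with black lid, 52 mm diameter, 62 mm high; origin at the centre of its underside.

How it is judged:
By the outcome, as a careful person would: the job done as asked, in the order asked, and still so for the second after the job is handed in, with the robot touching nothing.
It also fails if it takes over 48 s, if anything falls off the work surface, if the arm or the gripper's body presses on something with over 40 N, if the wrist force passes 120 N, or if a joint passes its speed limit or range.

## Working session

There is one attempt and no reset: what is moved stays moved. The work goes in short steps, Python scripts to look and compute and a tool call to move; the robot and the scene stay as the last step left them, time stands still between calls to the robot, and variables do not carry over. Pictures are saved under pics/ and viewed, and the job is handed in when it is done.

Besides the shell and the picture viewer there is one more tool, called as a command line: name --argument value ..., lists and objects as JSON in quotes. play_rows: Moves the arm, as the interface text tells. Its arguments: {"type":"object","properties":{"increments":{"type":"string"},"hand":{"type":"number"},"squeeze":{"type":"number"}},"required":["increments"]}

```bash
mkdir -p pics; python3 - <<'E'
from workcell import get_obs, camera, workorder, manip
import cv2,numpy as np
o=get_obs();print(o, manip.finger_overhang)
for n in("scene","top","wrist"):
    c=camera(n);cv2.imwrite(f"pics/{n}0.png",c["img"]);print(n,{k:v for k,v in c.items() if k!="img"})
E
```

```text
{'clock': 0.0, 'joint_pos': array([ 1.18136877,  0.33286447, -0.06471472,  1.46097839,  0.02161158,
        1.34988612, -0.08852032]), 'joint_velocities': array([-0.0006896 ,  0.00093005, -0.00171958,  0.0003537 , -0.00010028,
        0.0002876 , -0.00072735]), 'tau': array([ 3.99683086e-05, -6.25453591e+01,  4.88818204e-02, -3.91607344e+01,
        1.61883520e-02,  9.90855420e-03,  4.28778753e-05]), 'position': array([ 0.22402448, -0.5830677 ,  0.23850289]), 'ee_rot': array([ 0.40068076,  0.58324444, -0.40014824,  0.58237637]), 'ft_force': array([ 0.53131415, -0.67970578,  0.67024866]), 'torque': array([-0.06065255, -0.03594673, -0.01766129]), 'grip_width': 1.0019344878473473} 0.008
scene {'fov_y': 44.085507869936094, 'cx': 316.9992584642765, 'cy': 246.60902940361407, 'distortion': array([-0.0020546,  0.       ,  0.       ,  0.       ,  0.       ]), 'R': array([[-0.63290378,  0.77399928,  0.0189186 ],
       [ 0.390705  ,  0.34038685, -0.85526978],
       [-0.66841784, -0.53391189, -0.51783751]]), 't': array([ 0.35254963, -0.07703154,  1.45922858])}
top {'fov_y': 45.49401572479442, 
[... 175 characters left out ...]
8, -0.03359739],
       [-0.99343878,  0.01215704, -0.11371717],
       [ 0.11405742,  0.03242353, -0.99294492]]), 't': array([0.05431844, 0.60747628, 0.84719178])}
wrist {'fov_y': 64.02532041019838, 'cx': 311.4030072486193, 'cy': 236.99033840306606, 'distortion': array([-0.00915212,  0.        ,  0.        ,  0.        ,  0.        ]), 'tool_from_camera': array([[-2.47833523e-04, -2.64869286e-01,  9.64284294e-01,
        -1.34587184e-01],
       [ 2.57979551e-04, -9.64284309e-01, -2.64869224e-01,
         6.61178653e-02],
       [ 9.99999936e-01,  1.83122156e-04,  3.07312837e-04,
         9.02266998e-04],
       [ 0.00000000e+00,  0.00000000e+00,  0.00000000e+00,
         1.00000000e+00]])}
```

View pics/scene0.png

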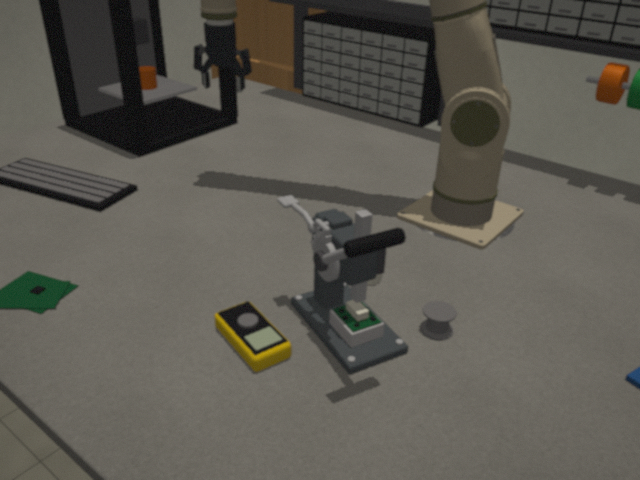

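View pics/top0.png

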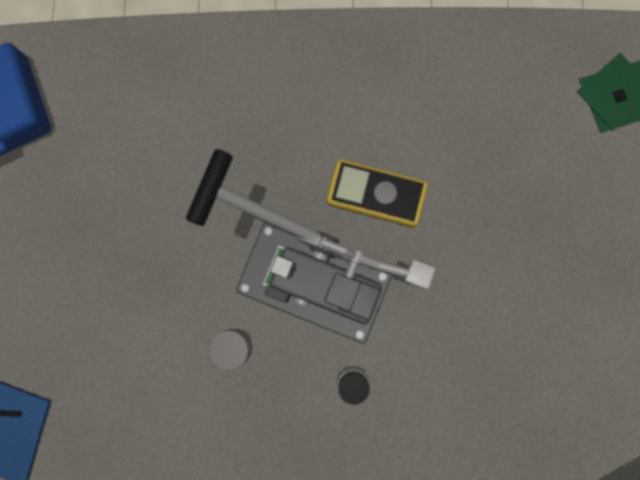

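```bash
python3 - <<'E'
import cv2
a=cv2.imread("pics/top0.png")[130:370,170:460];cv2.imwrite("pics/topc.png",cv2.resize(a,None,fx=2.5,fy=2.5,interpolation=cv2.INTER_CUBIC))
a=cv2.imread("pics/scene0.png")[180:400,200:460];cv2.imwrite("pics/scenec.png",cv2.resize(a,None,fx=2.7,fy=2.7,interpolation=cv2.INTER_CUBIC))
E
```

```text
(no output)
```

View pics/topc.png

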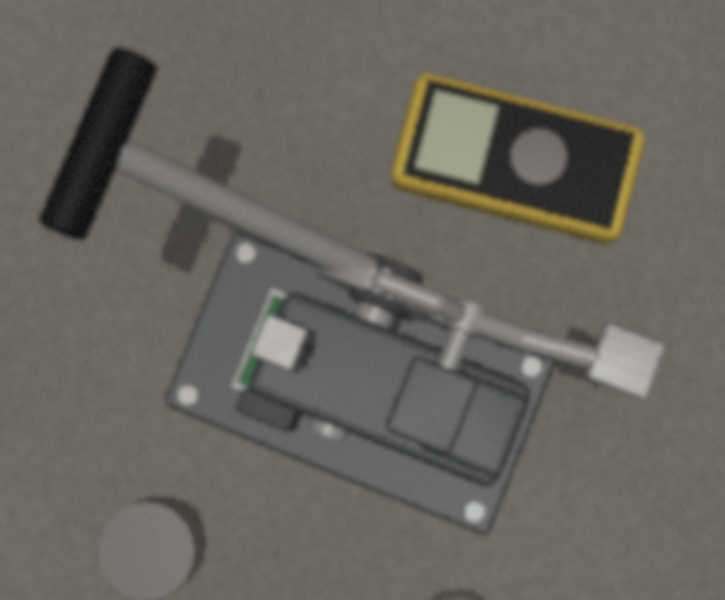

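View pics/scenec.png

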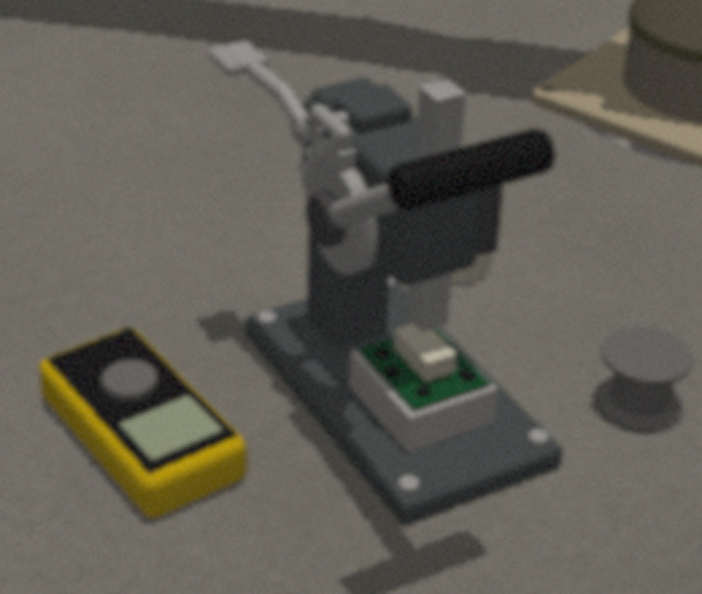

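```bash
cat > h.py <<'E'
from workcell import get_obs, camera, workorder, manip
import cv2,numpy as np
from scipy.spatial.transform import Rotation as Ro
from scipy.optimize import least_squares
def K(c):
    f=240/np.tan(np.radians(c["fov_y"]/2));return np.array([[f,0,c["cx"]],[0,f,c["cy"]],[0,0,1]])
def proj(c,X):
    return cv2.projectPoints(np.asarray(X,float).reshape(-1,3),cv2.Rodrigues(c["R"])[0],np.asarray(c["t"],float),K(c),c["distortion"])[0][:,0]
def w(p,X):
    c,s=np.cos(p[2]),np.sin(p[2]);X=np.atleast_2d(np.asarray(X,float))
    return X@np.array([[c,s,0],[-s,c,0],[0,0,1]])+[p[0],p[1],0]
def grip(h,dx=0): a=.6-h; return [.053+dx,.18*np.cos(a),.16+.18*np.sin(a)]
def pad(q,d=0):
    v=np.array([-.08+d,.018]);c,s=np.cos(q),np.sin(q)  # q>0 lowers pad (y negative)
    return [.055,-.045+v[0]*c-v[1]*s,.198+v[0]*s+v[1]*c]
E
python3 - <<'E'
from h import *
T=camera("top");S=camera("scene")
tp=np.array([[236,232],[167,402],[488,533],[626,360],[99,143]])/2.5+[170,130]
sp=np.array([[405,512],[560,453],[247,320],[238,56],[472,168]])/2.7+[200,180]
def f(p):
    b=[[.06,.11,.018],[-.06,.11,.018],[-.06,-.11,.018],pad(0),grip(p[3])]
    d=[[.06,.11,.018],[-.06,.11,.018],[.06,-.11,.018],pad(0),grip(p[3])]
    return np.r_[(proj(T,w(p,b))-tp).ravel(),(proj(S,w(p,d))-sp).ravel()]
r=least_squares(f,[.55,0.0,-1.2+.8,0]);p=r.x
print(p,r.fun.reshape(-1,2).round(1))
print("pad",w(p,pad(0)),w(p,pad(.36)),"grip",w(p,grip(p[3])),w(p,grip(1)),"shaft",w(p,[.047,0,.16]))
o=get_obs();print(Ro.from_quat(o["ee_rot"]).as_matrix().round(3))
# multimeter/jar etc rough
def bp(c,uv,z):
    n=cv2.undistortPoints(np.array([[uv]],float),K(c),c["distortion"])[0,0];d=c["R"].T@[n[0],n[1],1];C=-c["R"].T@c["t"];return C+d*(z-C[2])/d[2]
print("jar",bp(T,(353,388),.062),"spool",bp(T,(229,350),.044),"mm",bp(T,(377,193),.038))
E
```

```text
[ 0.53264434  0.04713739 -0.38994466 -0.06082567] [[-1.5 -2. ]
 [-2.9  0.6]
 [-0.2  1.4]
 [ 0.3 -0.6]
 [-0.5 -0.4]
 [-1.1 -1.8]
 [ 1.8 -2.3]
 [-2.3 -2.1]
 [-0.8 -1.5]
 [-0.7 -0.1]]
pad [[ 0.53599835 -0.08938642  0.216     ]] [[ 0.53553736 -0.09050806  0.1866642 ]] grip [[0.63568596 0.15842956 0.27047841]] [[0.64468896 0.18033519 0.0899047 ]] shaft [[0.57611606 0.02927094 0.16      ]]
[[-0.     0.933  0.359]
 [ 0.001  0.359 -0.933]
 [-1.    -0.    -0.001]]
jar [ 0.37594153 -0.01091647  0.062     ] spool [0.43022349 0.17461147 0.044     ] mm [ 0.66833742 -0.0532977   0.038     ]
```

play_rows --increments "-0.012 0 0 -0.1;-0.012 0 0 -0.1;-0.012 0 0 -0.1;-0.012 0 0 -0.1;-0.012 0 0 -0.1;-0.012 0 0 -0.1;-0.012 0 0 -0.1;-0.012 0 0 -0.1;0 0 0 0;0 0 0 0" --hand 1

```text
clock: 1.25
position: [0.2237, -0.5825, 0.336]
ee_rot: [0.133, 0.696, -0.13, 0.694]
ft_force: [0.7, -0.1, -0.7]
grip_width: 0.003
```

play_rows --increments "0 0.03 0.005 0;0 0.03 0.005 0;0 0.03 0.005 0;0 0.03 0.005 0;0 0.03 0.005 0;0 0.03 0.005 0;0 0.03 0.005 0;0 0.03 0.005 0;0 0.03 0.005 0;0 0.03 0.005 0;0 0.03 0.005 0;0 0.03 0.005 0;0 0.03 0.005 0;0 0.03 0.005 0;0 0.03 0.005 0;0 0 0 0"

```text
clock: 2.85
position: [0.471, -0.1784, 0.323]
ee_rot: [0.154, 0.697, -0.145, 0.685]
ft_force: [-0.2, 0.6, -0.7]
grip_width: 0.001
```

```bash
cat > st.py <<'E'
from h import *
o=get_obs();P=o["position"];R=Ro.from_quat(o["ee_rot"]).as_matrix()
p=[ 0.53264434,0.04713739,-0.38994466]
print(o["clock"],P.round(4),o["ft_force"].round(2),o["joint_pos"].round(2),o["grip_width"]);print(R.round(3))
for n,t in(("pad",pad(0)),("pad.36",pad(.36)),("grip",grip(-.06)),("grip1",grip(1))):
    print(n,"delta tool", (R.T@(w(p,t)[0]-P)).round(4))
E
python3 st.py
```

```text
2.85 [ 0.471  -0.1784  0.323 ] [-0.15  0.64 -0.69] [ 0.79  0.08 -0.54  1.6   0.03  1.49 -0.17] 0.000562003310901353
[[-0.014  0.413  0.911]
 [ 0.016  0.911 -0.412]
 [-1.     0.009 -0.02 ]]
pad delta tool [0.1075 0.1069 0.0246]
pad.36 delta tool [0.1369 0.1055 0.0252]
grip delta tool [0.0558 0.3744 0.0121]
grip1 delta tool [0.2364 0.3963 0.0148]
```

play_rows --increments "0 0.035 0.008 0;0 0.035 0.008 0;0 0.034 0.008 0;0 0 0 0;0.03 0 0 0;0.03 0 0 0;0 0 0 0;0 0 0 0"

```text
clock: 3.65
position: [0.5345, -0.0936, 0.2572]
ee_rot: [0.161, 0.698, -0.153, 0.681]
ft_force: [-0.5, 0.9, 0.9]
grip_width: -0.003
```

```bash
python3 st.py; python3 - <<'E'
from h import *
for n in("scene","top","wrist"):
    c=camera(n);i=c["img"]
    if n=="scene": i=cv2.resize(i[120:360,180:460],None,fx=2.5,fy=2.5)
    if n=="top": i=cv2.resize(i[130:370,250:530],None,fx=2.,fy=2.)
    cv2.imwrite(f"pics/{n}1.png",i)
E
```

```text
3.65 [ 0.5345 -0.0936  0.2572] [-0.52  0.9   0.95] [ 0.64  0.21 -0.62  1.61  0.11  1.38 -0.44] -0.0028299154461124865
[[-0.02   0.432  0.902]
 [ 0.016  0.902 -0.432]
 [-1.     0.006 -0.025]]
pad delta tool [0.0413 0.0042 0.0006]
pad.36 delta tool [0.0706 0.0028 0.0014]
grip delta tool [-0.011   0.2712 -0.0178]
grip1 delta tool [ 0.1695  0.2936 -0.0147]
```

View pics/scene1.png

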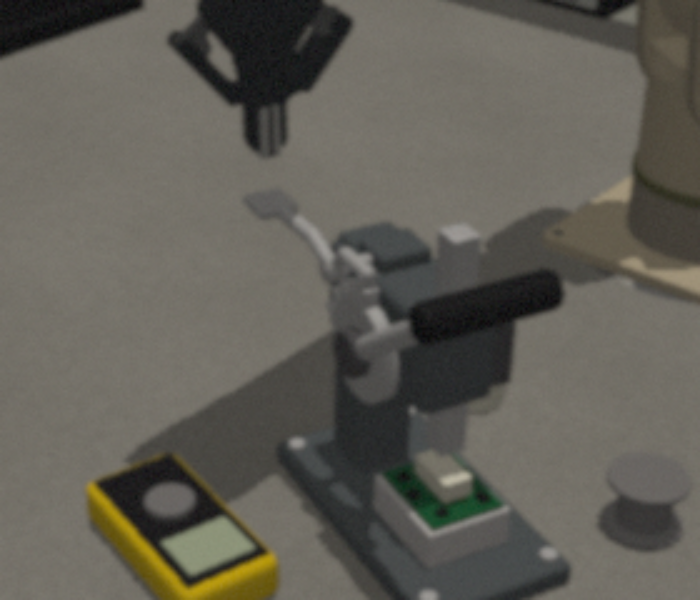

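View pics/wrist1.png

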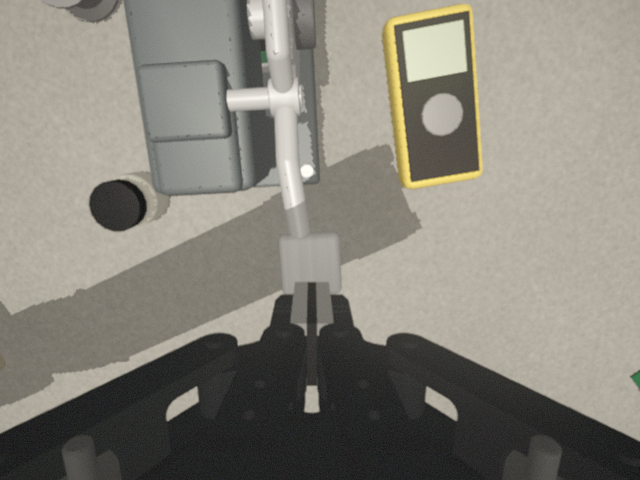

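play_rows --increments "0.012 0 0 0;0.012 0 0 0;0.006 0 0 0;0.006 0 0 0"

```text
clock: 4.2
position: [0.5356, -0.0936, 0.222]
ee_rot: [0.161, 0.695, -0.153, 0.684]
ft_force: [-1.3, -2.6, 4.6]
grip_width: 0.001
```

play_rows --increments "0.006 0 0 0;0.006 0 0 0"

```text
clock: 4.4
position: [0.5353, -0.0947, 0.2094]
ee_rot: [0.16, 0.695, -0.154, 0.684]
ft_force: [-1.7, -2.3, 4.5]
grip_width: 0.002
```

play_rows --increments "0.006 0 0 0;0.006 0 0 0"

```text
clock: 4.6
position: [0.5354, -0.0944, 0.1967]
ee_rot: [0.161, 0.695, -0.154, 0.684]
ft_force: [-0.0, -0.0, 3.1]
grip_width: 0.001
```

Contact came at the expected height and force; continue to the stop.

play_rows --increments "0.003 0 0 0"

```text
clock: 4.7
position: [0.536, -0.0942, 0.1948]
ee_rot: [0.161, 0.694, -0.154, 0.685]
ft_force: [-11.6, -1.0, 31.4]
grip_width: 0.001
```

play_rows --increments "0.003 0 0 0"

```text
clock: 4.8
position: [0.5364, -0.0942, 0.1943]
ee_rot: [0.16, 0.694, -0.154, 0.685]
ft_force: [-17.8, -2.9, 39.0]
grip_width: 0.002
```

play_rows --increments "0.003 0 0 0"

```text
clock: 4.9
position: [0.5364, -0.0942, 0.1944]
ee_rot: [0.16, 0.693, -0.155, 0.685]
ft_force: [-18.7, -0.7, 36.0]
grip_width: 0.005
```

play_rows --increments "-0.01 0 0 0;-0.02 0 0 0;-0.03 0 0 0;-0.04 0 0 0;-0.04 0 0 0;-0.02 0 0 0;0 0 0 0"

```text
clock: 5.6
position: [0.5376, -0.0925, 0.3581]
ee_rot: [0.16, 0.695, -0.152, 0.685]
ft_force: [0.3, 0.6, 0.7]
grip_width: -0.002
```

```bash
python3 st.py; python3 - <<'E'
from h import *
for n in("scene","wrist"):
    c=camera(n);i=c["img"]
    if n=="scene": i=cv2.resize(i[120:360,180:460],None,fx=2.5,fy=2.5)
    cv2.imwrite(f"pics/{n}2.png",i)
E
```

```text
5.6 [ 0.5376 -0.0925  0.3581] [0.29 0.61 0.67] [ 0.63  0.18 -0.62  1.43  0.09  1.57 -0.43] -0.00184485937520803
[[-0.011  0.43   0.903]
 [ 0.014  0.903 -0.43 ]
 [-1.     0.008 -0.016]]
pad delta tool [ 0.1421  0.001  -0.0006]
pad.36 delta tool [ 1.715e-01 -4.000e-04 -1.000e-04]
grip delta tool [ 0.0901  0.2681 -0.0179]
grip1 delta tool [ 0.2707  0.2903 -0.0163]
```

View pics/scene2.png

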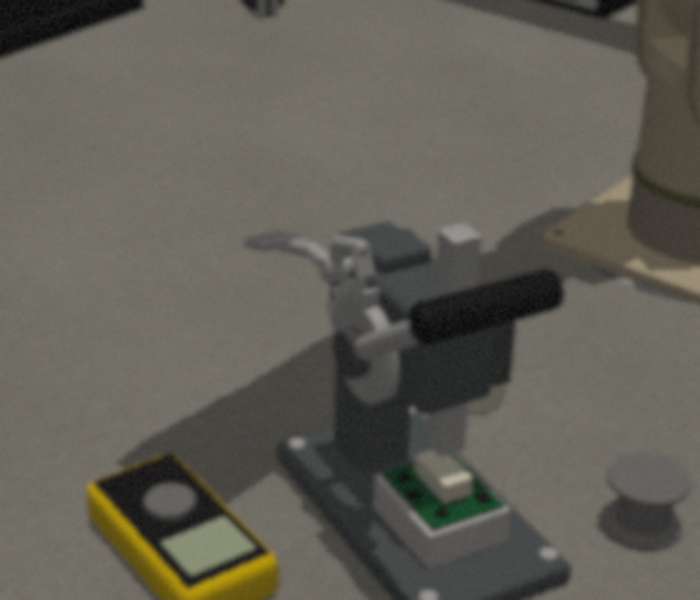

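play_rows --increments "0 0.03 -0.002 0;0 0.03 -0.002 0;0 0.03 -0.002 0;0 0.03 -0.002 0;0 0.03 -0.002 0;0 0.03 -0.002 0;0 0.03 -0.002 0;0 0.03 -0.002 0;0 0.03 -0.002 0;0 0 0 0;0 0 0 0"

```text
clock: 6.8
position: [0.6358, 0.1676, 0.3331]
ee_rot: [0.157, 0.705, -0.155, 0.674]
ft_force: [-0.5, -0.0, -0.1]
grip_width: -0.001
```

```bash
python3 st.py; python3 - <<'E'
from h import *
for n in("scene","wrist"):
    c=camera(n);i=c["img"]
    if n=="scene": i=cv2.resize(i[60:360,180:530],None,fx=2.,fy=2.)
    cv2.imwrite(f"pics/{n}3.png",i)
E
```

```text
6.8 [0.6358 0.1676 0.3331] [-0.53 -0.   -0.07] [ 0.14  0.5  -0.71  1.13  0.29  1.65 -0.94] -0.0010700318958835932
[[-0.044  0.43   0.902]
 [ 0.012  0.903 -0.43 ]
 [-0.999 -0.008 -0.045]]
pad delta tool [ 0.1182 -0.274   0.0257]
pad.36 delta tool [ 0.1475 -0.275   0.0271]
grip delta tool [ 0.0626 -0.0077  0.0066]
grip1 delta tool [0.2428 0.0172 0.0134]
```

View pics/scene3.png

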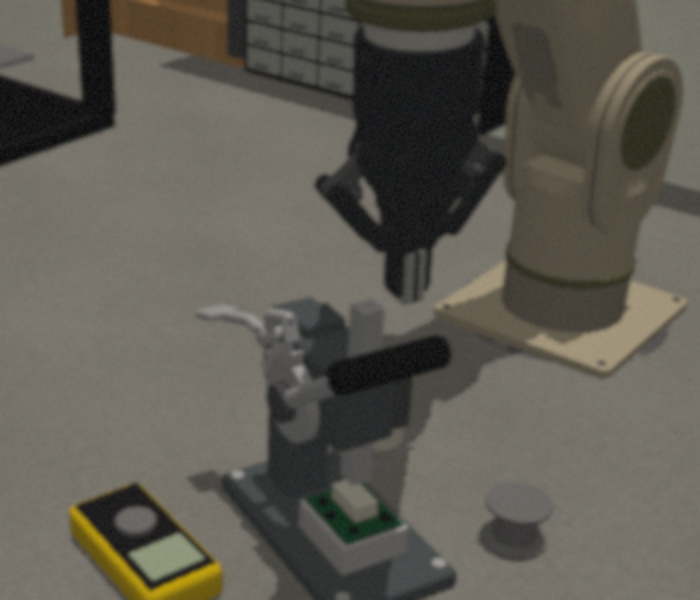

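View pics/wrist3.png

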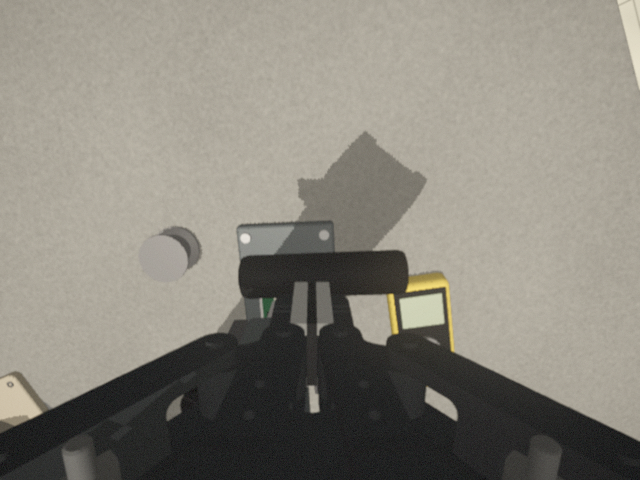

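play_rows --increments "0.015 -0.005 0.006 0;0.015 0 0 0;0.006 0 0 0;0.006 0 0 0"

```text
clock: 7.3
position: [0.638, 0.1547, 0.2885]
ee_rot: [0.159, 0.704, -0.158, 0.674]
ft_force: [2.1, 2.2, 3.8]
grip_width: -0.001
```

```bash
cat >> st.py <<'E'
a=np.arcsin(np.clip((P[2]-.020-.16)/.18,-1,1));print("arm angle if in contact",.6-a,"yoff tip rel bar",-(R.T@(w(p,grip(.6-a))[0]-P)).round(4))
for k in range(1,20):
    d=(R.T@(w(p,grip(.6-a+.06*k))[0]-w(p,grip(.6-a+.06*(k-1)))[0])).round(4);print(k,d)
E
python3 st.py
```

```text
7.3 [0.638  0.1547 0.2885] [2.06 2.17 3.8 ] [ 0.17  0.5  -0.71  1.22  0.29  1.56 -0.94] -0.0005669862574808184
[[-0.041  0.436  0.899]
 [ 0.011  0.9   -0.436]
 [-0.999 -0.008 -0.042]]
pad delta tool [ 0.074  -0.2635  0.0178]
pad.36 delta tool [ 0.1033 -0.2645  0.0191]
grip delta tool [ 0.0182  0.0026 -0.003 ]
grip1 delta tool [0.1984 0.0276 0.0031]
arm angle if in contact -0.046832889598179106 yoff tip rel bar [-0.0201 -0.004   0.003 ]
1 [ 0.0088  0.0063 -0.    ]
2 [0.0091 0.0058 0.    ]
3 [0.0095 0.0052 0.0001]
4 [0.0097 0.0046 0.0001]
5 [0.01   0.004  0.0002]
6 [0.0102 0.0034 0.0002]
7 [0.0104 0.0028 0.0003]
8 [0.0106 0.0022 0.0003]
9 [0.0107 0.0016 0.0004]
10 [0.0108 0.0009 0.0004]
11 [0.0108 0.0003 0.0004]
12 [ 0.0108 -0.0004  0.0005]
13 [ 0.0107 -0.001   0.0005]
14 [ 0.0107 -0.0017  0.0006]
15 [ 0.0105 -0.0023  0.0006]
16 [ 0.0104 -0.0029  0.0006]
17 [ 0.0102 -0.0035  0.0006]
18 [ 0.0099 -0.0041  0.0007]
19 [ 0.0097 -0.0047  0.0007]
```

play_rows --increments "0.009 0.008 0 0;0.009 0.008 0 0;0.0095 0.006 0 0;0.01 0.005 0 0"

```text
clock: 7.7
position: [0.6497, 0.1793, 0.249]
ee_rot: [0.159, 0.703, -0.159, 0.675]
ft_force: [0.3, -0.6, 0.9]
grip_width: 0.001
```

```bash
python3 st.py
```

```text
7.7 [0.6497 0.1793 0.249 ] [ 0.33 -0.59  0.88] [ 0.13  0.55 -0.7   1.23  0.32  1.5  -0.98] 0.001371290099799962
[[-0.039  0.439  0.898]
 [ 0.01   0.899 -0.438]
 [-0.999 -0.008 -0.039]]
pad delta tool [ 0.0347 -0.2911  0.017 ]
pad.36 delta tool [ 0.064  -0.2921  0.0182]
grip delta tool [-0.0211 -0.025  -0.0043]
grip1 delta tool [ 0.1591 -0.      0.0013]
arm angle if in contact 0.20688094132399143 yoff tip rel bar [-0.0202  0.0007  0.0042]
1 [0.0101 0.0039 0.0002]
2 [0.0103 0.0033 0.0002]
3 [0.0105 0.0027 0.0002]
4 [0.0106 0.002  0.0003]
5 [0.0107 0.0014 0.0003]
6 [0.0108 0.0008 0.0004]
7 [0.0108 0.0001 0.0004]
8 [ 0.0108 -0.0005  0.0005]
9 [ 0.0107 -0.0012  0.0005]
10 [ 0.0106 -0.0018  0.0005]
11 [ 0.0105 -0.0024  0.0006]
12 [ 0.0103 -0.0031  0.0006]
13 [ 0.0101 -0.0037  0.0006]
14 [ 0.0099 -0.0043  0.0007]
15 [ 0.0096 -0.0049  0.0007]
16 [ 0.0093 -0.0054  0.0007]
17 [ 0.009  -0.006   0.0007]
18 [ 0.0086 -0.0065  0.0008]
19 [ 0.0082 -0.007   0.0008]
```

play_rows --increments "0.01 0.004 0 0;0.01 0.0035 0 0;0.01 0.003 0 0;0.01 0.002 0 0"

```text
clock: 8.1
position: [0.6543, 0.1935, 0.2049]
ee_rot: [0.159, 0.703, -0.158, 0.675]
ft_force: [1.5, -0.1, 1.7]
grip_width: 0.001
```

```bash
python3 st.py|head -12; python3 - <<'E'
from h import *
for n in("scene",):
    c=camera(n);i=c["img"]
    if n=="scene": i=cv2.resize(i[60:360,180:530],None,fx=2.,fy=2.)
    cv2.imwrite(f"pics/{n}4.png",i)
E
```

```text
8.1 [0.6543 0.1935 0.2049] [ 1.55 -0.08  1.65] [ 0.1   0.59 -0.69  1.27  0.34  1.43 -1.01] 0.0014302045284406391
[[-0.038  0.437  0.899]
 [ 0.011  0.899 -0.437]
 [-0.999 -0.007 -0.039]]
pad delta tool [-0.0096 -0.3062  0.0168]
pad.36 delta tool [ 0.0198 -0.3072  0.0181]
grip delta tool [-0.065 -0.04  -0.004]
grip1 delta tool [ 0.1152 -0.0152  0.0016]
arm angle if in contact 0.4611034470532032 yoff tip rel bar [-0.0202  0.0034  0.0029]
1 [0.0107 0.0012 0.0003]
2 [0.0108 0.0006 0.0004]
3 [ 0.0108 -0.      0.0004]
```

View pics/scene4.png

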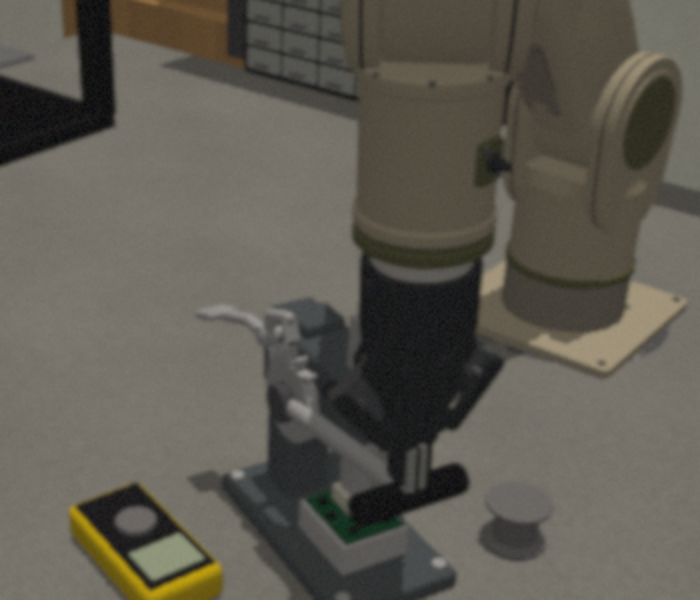

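play_rows --increments "0.0105 0 0 0;0.0105 -0.001 0 0;0.0105 -0.001 0 0;0.0105 -0.001 0 0"

```text
clock: 8.55
position: [0.6506, 0.1917, 0.1587]
ee_rot: [0.159, 0.703, -0.158, 0.675]
ft_force: [0.0, 0.3, -0.2]
grip_width: 0.003
```

```bash
python3 st.py|head -22
```

```text
8.55 [0.6506 0.1917 0.1587] [ 0.02  0.25 -0.15] [ 0.11  0.62 -0.68  1.34  0.36  1.35 -1.02] 0.0027632318960965924
[[-0.039  0.436  0.899]
 [ 0.011  0.9   -0.436]
 [-0.999 -0.007 -0.04 ]]
pad delta tool [-0.056  -0.3033  0.0173]
pad.36 delta tool [-0.0267 -0.3043  0.0186]
grip delta tool [-0.1114 -0.0371 -0.0034]
grip1 delta tool [ 0.0688 -0.0123  0.0024]
arm angle if in contact 0.7188075038526095 yoff tip rel bar [-0.02   -0.0002  0.0003]
1 [ 0.0107 -0.0015  0.0005]
2 [ 0.0106 -0.0022  0.0006]
3 [ 0.0104 -0.0028  0.0006]
4 [ 0.0102 -0.0034  0.0006]
5 [ 0.01   -0.004   0.0007]
6 [ 0.0097 -0.0046  0.0007]
7 [ 0.0094 -0.0052  0.0007]
8 [ 0.0091 -0.0057  0.0007]
9 [ 0.0088 -0.0063  0.0007]
10 [ 0.0084 -0.0068  0.0008]
11 [ 0.0079 -0.0073  0.0008]
12 [ 0.0075 -0.0077  0.0008]
13 [ 0.007  -0.0082  0.0008]
```

play_rows --increments "0.01 -0.001 0 0;0.01 -0.002 0.001 0;0.01 -0.002 0.001 0"

```text
clock: 8.85
position: [0.6486, 0.1866, 0.1262]
ee_rot: [0.159, 0.704, -0.157, 0.674]
ft_force: [-1.8, -0.1, 2.8]
grip_width: 0.001
```

play_rows --increments "0.008 -0.003 0.001 0;0.006 -0.002 0.001 0"

```text
clock: 9.05
position: [0.6469, 0.1811, 0.1102]
ee_rot: [0.159, 0.704, -0.157, 0.674]
ft_force: [-1.7, 0.6, 2.6]
grip_width: 0.001
```

play_rows --increments "0.004 -0.001 0 0"

```text
clock: 9.15
position: [0.6471, 0.1809, 0.109]
ee_rot: [0.16, 0.703, -0.157, 0.675]
ft_force: [-10.6, -2.8, 45.8]
grip_width: 0.0
```

play_rows --increments "-0.005 0 0 0;-0.02 0 0 0;-0.04 0 0 0;-0.04 0 0 0;-0.04 0 0 0;-0.04 0 0 0;-0.03 0 0 0;0 -0.0 -0.05 0;0 0 -0.05 0;0 0 -0.05 0;0 0 -0.05 0;0 0 0 0;0 0 0 0"

```text
clock: 10.45
position: [0.474, 0.2617, 0.3365]
ee_rot: [0.162, 0.701, -0.162, 0.675]
ft_force: [-0.2, -0.3, -0.8]
grip_width: -0.001
```

```bash
python3 - <<'E'
from h import *
o=get_obs();print(o["clock"],o["position"],o["ft_force"],o["joint_velocities"].round(3))
p=[ 0.53264434,0.04713739,-0.38994466]
for n in("scene","top"):
    c=camera(n);i=c["img"]
    for q in (pad(0),pad(.36),grip(1),grip(.9)): print(n,proj(c,w(p,q)).round(1))
    if n=="scene": i=cv2.resize(i[180:400,200:460],None,fx=2.7,fy=2.7)
    else: i=cv2.resize(i[130:400,170:460],None,fx=2.2,fy=2.2)
    cv2.imwrite(f"pics/{n}5.png",i)
E
```

```text
10.45 [0.47404064 0.26172731 0.3365015 ] [-0.205792   -0.32249956 -0.81222068] [-0.025 -0.046 -0.029  0.034 -0.032 -0.002 -0.007]
scene [[287.4 199.3]]
scene [[287.2 213.8]]
scene [[374.4 353.3]]
scene [[377.5 347. ]]
top [[420.7 273.4]]
top [[418.  274.7]]
top [[220.4 204.8]]
top [[214.2 201.3]]
```

View pics/scene5.png

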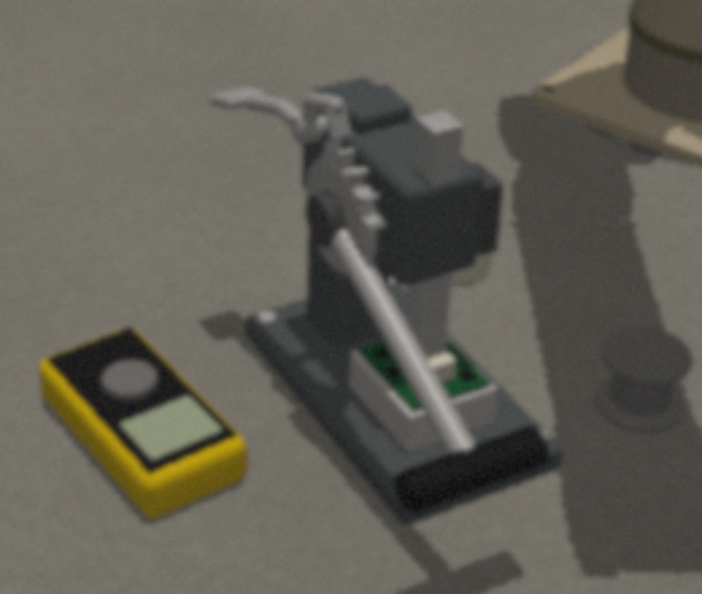

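View pics/top5.png

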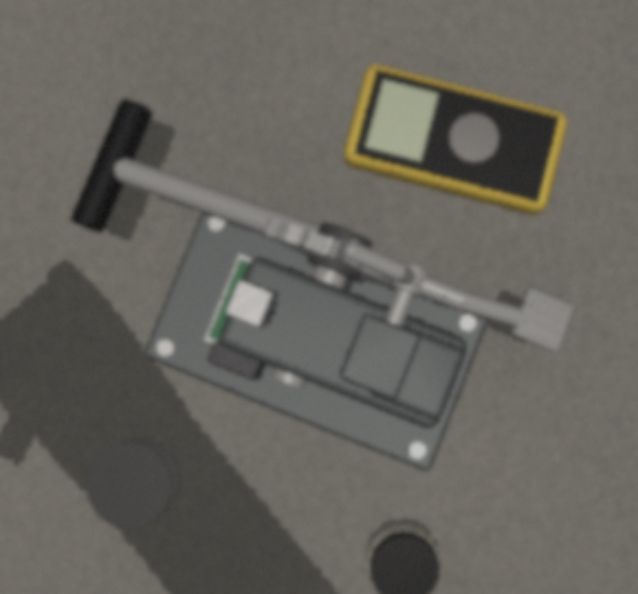

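play_rows --increments "0 0 0 0;0 0 0 0;0 0 0 0"

```text
clock: 10.85
position: [0.4767, 0.2603, 0.3355]
ee_rot: [0.163, 0.702, -0.163, 0.674]
ft_force: [0.4, -0.1, 0.7]
grip_width: -0.0
```

```bash
python3 -c "
from workcell import *
from workcell import workorder
print(workorder.hand_in())"
```

```text
the job is handed in; nothing more can be done
None
```

The connector looks pressed home, and I handed the job in at about 11 s on the robot's clock. With the fingers shut, I first pushed the pawl's pad down to its stop. Then I pushed the arm's grip along its arc to the lower stop, and backed off clear of everything.

**Pawl:** The last pictures show the pad within about 2 px of where it should be at 0.36 rad, its stop, with the hook clear of the teeth.

**Arm:** The grip is within about 1 px of where it should be at 1.0 rad, the lower stop, in both the scene and top views.

**Connector:** It looks seated in the scene picture. I did not measure its depth; I judge it from the arm being at its stop.

**Bystanders:** The multimeter, spool and jar look unmoved. I compared them by eye.

**Forces:** The fingertips pressed briefly with about 39 N upward (about 43 N in all) at the pawl's stop and about 46 N upward at the arm's stop. The 40 N limit is stated for the arm and the gripper's body; both of these contacts were at the fingertips. The wrist force stayed far below 120 N.

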